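# Turn the coaster over with the spatula

## Robot

A 6-joint arm with a two-finger parallel gripper is mounted at the origin on the work surface. World frame = base frame: x ahead of the robot, y to its left, z up, the work surface at z = 0. Lengths are in m, angles in rad, forces in N, time in s.
With the tool pointing down it reaches from about 0.25 to 0.775 m from the base axis. Payload 4 kg.
Tool frame: the origin (TCP) lies at the centre of the arm's flange, where the gripper is bolted on; the fingertips stand 199 mm ahead of it and the grasp point (between the pads) lies 180 mm ahead of it; z points along the fingers, y is the line along which they close (so a half turn about z gives the same grasp; the last joint's range is limited). The gripper opens to 94 mm and grips with 3 to 60 N. Pads are 16 mm wide; open, the fingers measure 119 mm over their backs; the gripper's body (75 mm by 177 mm) begins 78 mm behind the grasp point.
Start: joints at [1.146, 0.087, 1.371, -0, 1.684, -0.103], TCP at [0.174, 0.522, 0.405] pointing down, gripper open.
Joint ranges: [-3.1, 3.1], [-0.76, 2.03], [0.27, 2.55], [-1.08, 4.22], [0.17, 2.65], [-2.57, 2.57]. Speed limits (rad/s): [2.79, 2.79, 3.14, 3.14, 3.14, 3.14].

## Interface

Orientations are given as a unit quaternion [x, y, z, w].
In Python, from cell import * gives the robot as it stands.
- The arm moves only by the shell command python3 -m inch 'ROWS' [OPENING] [FORCE]. ROWS is JSON, a list of rows, each an object with "travel": the shift along the world's x, y, z in cm, a list of three; "yaw": the turn about the world's z in rad. In form: [{"travel": [tx, ty, tz], "yaw": yaw}, ...]. A call has 1 to 5 rows; each row shifts and turns the commanded pose from where the row before left it; what a row does not reach is not made up. A row lasts 1/8 s, in which the tool goes at most 62.5 mm and 10.7 degrees, less where a joint would pass 70% of its speed; a pose out of reach is approached as far as the arm can. A call with a gripper value outside its range is refused whole. OPENING is the closure, from -1 (fully open) to 1 (shut), set as the call begins (- or left out, the last holds). The fingers move at their own pace and stop on an object; FORCE is the grip in N (left out, the last holds). Time passes only in rows, so rows that do not move let the fingers close. It gives the time, the measured TCP pose, the force, the opening and the grip force at its end, in the units of the state.
- get_obs(): the state, without advancing time (a new reading comes with each control period).
- capture(name): name is "scene" or "top" or "wrist"; returns (picture, depth): 420x560x3 uint8, red, green, blue; 420x560 float32, m along the optical axis (not along the pixel's ray), 0 where there is no reading.
- camera_model(name): a dict with "fx", "fy", "cx", "cy" (pixels), "rvec" (rotation vector, rad) and "tvec" (3), from world to camera coordinates, as OpenCV has them. Camera axes: x right, y down, z forward; pixel columns grow to the right and rows downward; lengths in m; the calibration is good to about 2 mm. A picture is of the moment at which its call begins: read the wrist's pose just before it. camera_model takes no time and is no camera call; for the wrist camera it gives the pose at the moment of the call.
- close_job(): hands the job in; it is judged then, once.
The state is a dict: "time_s": time; "joints": joint angles; "joint_vel": joint speeds; "tau": joint torques, N m; "tool_pos": TCP position; "orientation": TCP orientation; "wrist_force": force on the tool from outside, world axes, zero at the start; "torque": the same for the moment, N m; "opening": finger opening in m; "finger_force": force on a finger pad.
Only numpy, scipy, OpenCV 4.12 (cv2) and the standard library are available. Lean on these libraries where they do the work, as an engineer would, in place of code of your own. Each camera call takes 0.05 s, during which the arm holds its last target. There are 200 camera calls.

## Task

Both coasters on the desk should show blue: pick up the spatula by its handle, slip its blade under the rim of the coaster that shows orange and tip that one over on its edge so that it lies flat on the desk with its blue side up. Its varnish is still tacky, so move it with the spatula only, never with the gripper, and do not toss it. Leave the other coaster and the green bottle where they are, and at the end stand the spatula back on the desk, on its blade and heel.

Things in the scene. Friction and masses are not known exactly. Their poses are not given: they have to be found in the camera images.
- spatula: Spatula, 140 g, standing on its blade and heel. Origin at desk level below the handle's middle; x points to the blade's front edge, z up. Black handle: level bar, x -55 to 55 mm, 20 mm wide (y), 16 tall, centre line at z = 45 mm; grip across y. Steel blade: flat, 2 mm thick, underside at z = 0, 70 wide, x 80 to 170 mm (straight front edge). Heel: x -89 to -75 mm, 36 wide, underside at z = 0.
- coaster: The coaster to turn: orange side up, blue under. Rigid wooden disc 100 mm across, 5 thick, with a pad 60 mm across, 6 thick, on the middle of each face (17 mm in all): the rim stands out 20 mm all round over a 6 mm high gap, either side up. 60 to 110 g. Origin at its very centre, 8.5 mm above the desk when flat; z: its axis, out of the orange side (down once turned).
- other_coaster: An equal coaster that already shows blue and is to be left alone: wooden disc 100 mm across, 17 mm thick in all. Origin at its very centre; z is its axis, up.
- bottle: A closed green drinks bottle, 64 mm across and 210 mm tall, standing on the desk, to be left alone. Origin at the centre of its underside, z up.
Not all that is in view belongs to the job. Leave any red or white look-alike of the coaster alone.

How it is judged:
By the outcome, as a careful person would: the job done as asked, in the order asked, and still so for the second after the job is handed in, with the robot touching nothing.
It also fails if it takes over 48 s, if anything falls off the work surface, if the arm or the gripper's body presses on something with over 40 N, if the wrist force passes 120 N, or if a joint passes its speed limit or range.

## Working session

There is one attempt and no reset: what is moved stays moved. The work goes in short steps, Python scripts to look and compute and a shell command to move; the robot and the scene stay as the last step left them, time stands still between calls to the robot, and variables do not carry over. Pictures are saved under pics/ and viewed, at most 10 in all, crops included, and the job is handed in when it is done.

```bash
ls; mkdir -p pics; cat > h.py <<'E'
from cell import *
import numpy as np, cv2
from scipy.spatial.transform import Rotation as R
def world(name,d,m,px):
    out=[]
    Rm=R.from_rotvec(np.ravel(m["rvec"])).as_matrix(); t=np.ravel(m["tvec"])
    for u,v in px:
        z=d[v,u]; p=np.array([(u-m["cx"])/m["fx"]*z,(v-m["cy"])/m["fy"]*z,z])
        out.append(Rm.T@(p-t))
    return np.array(out)
def snap(name,f):
    m=camera_model(name); p,d=capture(name)
    cv2.imwrite(f"pics/{f}.png",p[:,:,::-1]); np.savez(f"pics/{f}.npz",d=d,p=p,**{k:np.array(v) for k,v in m.items()})
    return p,d,m
def cloud(d,m):
    v,u=np.mgrid[:420,:560]; Rm=R.from_rotvec(np.ravel(m["rvec"])).as_matrix(); t=np.ravel(m["tvec"])
    P=np.stack([(u-m["cx"])/m["fx"]*d,(v-m["cy"])/m["fy"]*d,d],-1)
    return (P-t)@Rm
E
python3 - <<'E'
from h import *
a=snap("top","top1")[0]; b=snap("scene","scene1")[0]
o=get_obs(); print(o)
E
```

```text
pics
{'time_s': 0.1, 'joints': array([ 1.14586112e+00,  8.78845298e-02,  1.37209541e+00, -4.33659064e-05,
        1.68362326e+00, -1.03124586e-01]), 'joint_vel': array([-1.23566482e-03, -3.04441301e-03, -2.86700720e-03,  1.51603311e-03,
        4.73815537e-04, -7.13669997e-05]), 'tau': array([ 2.25839314e-03, -3.41247761e+01, -3.03303766e+01,  7.19900848e-02,
        3.03477456e-02, -8.35756646e-05]), 'tool_pos': array([0.17393676, 0.52166189, 0.40362287]), 'orientation': array([ 1.60214194e-01,  9.87081760e-01, -9.76063869e-04, -2.41549310e-04]), 'wrist_force': array([0.12530446, 0.25065575, 0.07049702]), 'torque': array([-0.02927355, -0.05293593, -0.03669675]), 'finger_force': 0.0, 'opening': 0.09372592035400755}
```

View pics/top1.png

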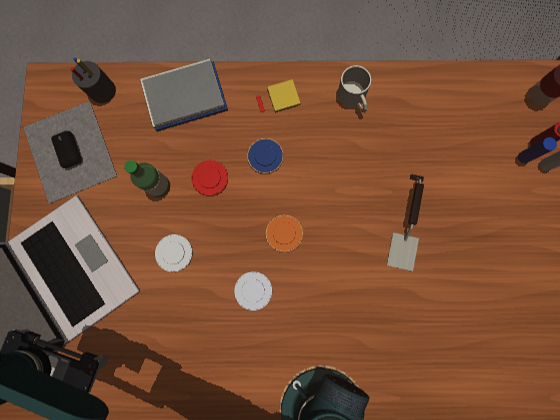

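View pics/scene1.png

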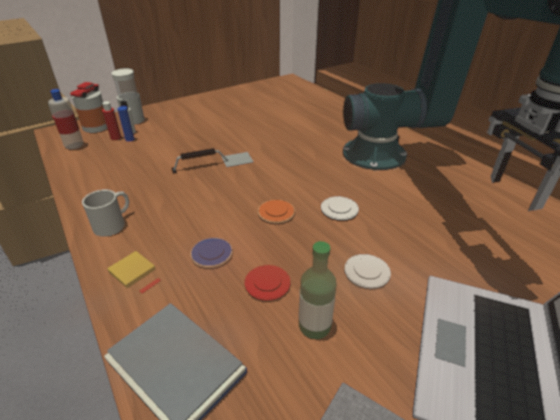

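Candidates in the top picture:
- Orange coaster at (284,233): this is the target.
- Blue (265,156), red (210,178), white (173,253) and white (253,291): all to be left alone.
- Spatula: handle at (415,203), blade at (403,252), heel at (416,178). Its only look-alike is the pens at (88,75).
- Bottle: (150,180).

Next I'll measure these and check one crop.

```bash
python3 - <<'E'
from h import *
f=np.load("pics/top1.npz"); d=f["d"];p=f["p"].astype(int);m={k:f[k] for k in("fx","fy","cx","cy","rvec","tvec")}
W=cloud(d,m); hsv=cv2.cvtColor(f["p"],cv2.COLOR_RGB2HSV)
v,u=np.mgrid[:420,:560]
for n,(cu,cv_) in dict(orange=(284,233),blue=(265,156),red=(210,178),w1=(173,253),w2=(253,291)).items():
    k=(np.hypot(u-cu,v-cv_)<26)&(W[...,2]>0.0065)&(W[...,2]<.03)&(d>0)
    q=W[k]; c,r=cv2.minEnclosingCircle(q[:,:2].astype(np.float32)); pad=q[q[:,2]>.0145]
    print(n,k.sum(),c,r,q[:,:2].mean(0),pad[:,:2].mean(0) if len(pad) else '',np.percentile(q[:,2],[5,50,95]))
k=(u>400)&(u<428)&(v>170)&(v<240)&(W[...,2]>.04)&(W[...,2]<.07); q=W[k]
print("handle",k.sum(),np.percentile(q[:,2],[5,50,95]),cv2.minAreaRect(q[:,:2].astype(np.float32)),q[:,:2].mean(0))
# blade: colour (grey, low saturation)
k=(u>380)&(u<425)&(v>225)&(v<278)&(hsv[...,1]<90)&(hsv[...,2]>110); q=W[k]
print("blade",k.sum(),np.percentile(q[:,2],[5,50,95]),cv2.minAreaRect(q[:,:2].astype(np.float32)),q[:,:2].mean(0))
print("corners",cv2.boxPoints(cv2.minAreaRect(q[:,:2].astype(np.float32))))
a=f["p"][120:300,200:440][:,:,::-1]; cv2.imwrite("pics/crop1.png",cv2.resize(a,None,fx=3.3,fy=3.3,interpolation=cv2.INTER_CUBIC))
E
```

```text
orange 1069 (0.4565966725349426, 0.09180735051631927) 0.058221038430929184 [0.45072617 0.09810574] [0.45111154 0.09783486] [0.00851537 0.01284106 0.01933022]
blue 989 (0.6762968301773071, 0.1484154909849167) 0.06051497906446457 [0.66510395 0.15143835] [0.66442535 0.15035977] [0.00842017 0.0130953  0.01954769]
red 1006 (0.6034597754478455, 0.3025147318840027) 0.05032353103160858 [0.60228306 0.30214876] [0.60317454 0.30330478] [0.00846983 0.01277272 0.01956399]
w1 1084 (0.400272011756897, 0.3933483958244324) 0.05218817666172981 [0.39767464 0.39220896] [0.39776807 0.3921885 ] [0.00837993 0.01272826 0.01929893]
w2 1141 (0.2924083471298218, 0.17598100006580353) 0.057399503886699677 [0.2996257 0.1790184] [0.30033813 0.17793818] [0.00808589 0.01275828 0.01914147]
handle 388 [0.04377768 0.05240081 0.0558063 ] ((0.5241504907608032, -0.24465078115463257), (0.02155323512852192, 0.14128471910953522), 77.66947937011719) [ 0.52364804 -0.2430984 ]
blade 883 [-0.00155269  0.00189012  0.0056867 ] ((0.35114309191703796, -0.10593239963054657), (0.10897451639175415, 0.3530007600784302), 24.657453536987305) [ 0.4014704  -0.21532771]
corners [[ 0.22798948  0.0317427 ]
 [ 0.37525868 -0.28907084]
 [ 0.4742967  -0.2436075 ]
 [ 0.3270275   0.07720605]]
```

View pics/crop1.png

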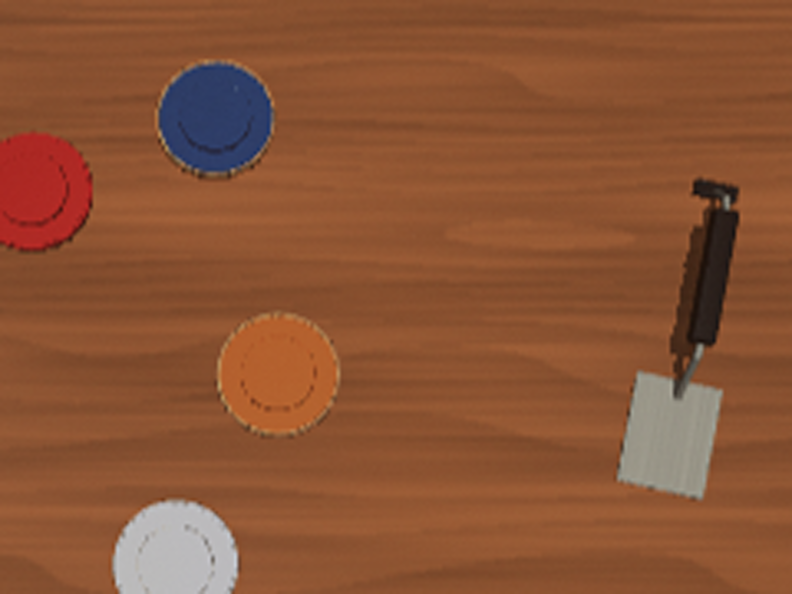

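The crop confirms the choice. Orange is centred at crop (279,374). The spatula handle runs from (726,212) to (704,345). The blade corners are (638,372), (722,390), (703,498) and (618,480). Next I'll intersect those rays with their known heights.

```bash
cat >> h.py <<'E'
def ray(m,px,z):
    Rm=R.from_rotvec(np.ravel(m["rvec"])).as_matrix(); c=-Rm.T@np.ravel(m["tvec"]); o=[]
    for u,v in px:
        r=Rm.T@np.array([(u-m["cx"])/m["fx"],(v-m["cy"])/m["fy"],1]); o.append(c+r*(z-c[2])/r[2])
    return np.array(o)
E
python3 - <<'E'
from h import *
m=camera_model("top"); g=lambda l:[(a/3.3-.35+200,b/3.3-.35+120) for a,b in l]
B=ray(m,g([(638,372),(722,390),(703,498),(618,480)]),.002); H=ray(m,g([(727,212),(704,345)]),.053)
print(B[:,:2],B.mean(0),H)
for a,b in((0,1),(1,2),(2,3),(3,0)): print(np.linalg.norm(B[a]-B[b]))
x=(B[2]+B[3]-B[0]-B[1])[:2]; print("yaw blade",np.arctan2(x[1],x[0]),"handle",np.arctan2(*(H[1]-H[0])[1::-1]))
x/=np.linalg.norm(x); print("origin from blade",B.mean(0)[:2]-.125*x,"from handle",H.mean(0))
print("orange",ray(m,g([(279,374)]),.012))
o=get_obs(); print(R.from_quat(o["orientation"]).as_matrix())
E
```

```text
[[ 0.45324593 -0.19411339]
 [ 0.43875538 -0.26131873]
 [ 0.35204199 -0.24222462]
 [ 0.36609554 -0.1749636 ]] [ 0.40253471 -0.21815509  0.002     ] [[ 0.5746087  -0.25642046  0.053     ]
 [ 0.46876437 -0.23372912  0.053     ]]
0.06874979193655718
0.08879075489050559
0.06871351873066842
0.08922950190496909
yaw blade 2.9250759489482414 handle 2.9304052575493884
origin from blade [ 0.52461617 -0.24500871] from handle [ 0.52168653 -0.24507479  0.053     ]
orange [[0.44982761 0.09732818 0.012     ]]
[[-9.48662707e-01  3.16288546e-01 -7.89616409e-04]
 [ 3.16289489e-01  9.48660919e-01 -1.84951043e-03]
 [ 1.64099264e-04 -2.00430894e-03 -9.99997978e-01]]
```

Spatula: origin (0.523, -0.245), yaw 2.927; the blade measures 69 x 89 mm, as it should. Orange coaster: (0.451, 0.098). I'll grip at spatula x = +38 mm, and flip towards yaw 1.40, where there is free room to land.

```bash

python3 -m inch '[{"travel":[2,-5,0],"yaw":0.02},{"travel":[2,-5,0],"yaw":0.02},{"travel":[2,-5,0],"yaw":0.02},{"travel":[2,-5,0],"yaw":0.02},{"travel":[2,-5,0],"yaw":0.02}]' -1 30
python3 -m inch '[{"travel":[2,-5,0],"yaw":0},{"travel":[2,-5,0],"yaw":0},{"travel":[2,-5,0],"yaw":0},{"travel":[2,-5,0],"yaw":0},{"travel":[2,-5,0],"yaw":0}]'
python3 -m inch '[{"travel":[2,-5,0],"yaw":0},{"travel":[2,-5,0],"yaw":0},{"travel":[2,-5,0],"yaw":0},{"travel":[2,-5,0],"yaw":0},{"travel":[2,-5,0],"yaw":0}]'
python3 -m inch '[{"travel":[0,0,0],"yaw":0},{"travel":[0,0,0],"yaw":0}]'
```

```text
time_s: 0.72
tool_pos: [0.2741, 0.2701, 0.4043]
orientation: [0.11, 0.994, -0.0, -0.0]
wrist_force: [-0.5, 0.9, -0.4]
opening: 0.0935
finger_force: 0.0
time_s: 1.35
tool_pos: [0.374, 0.02, 0.4045]
orientation: [0.111, 0.994, 0.0, 0.0]
wrist_force: [0.7, 1.1, 0.4]
opening: 0.0937
finger_force: 0.0
time_s: 1.98
tool_pos: [0.4743, -0.23, 0.4041]
orientation: [0.111, 0.994, 0.0, -0.0]
wrist_force: [-0.3, 0.6, 0.5]
opening: 0.0938
finger_force: 0.0
time_s: 2.22
tool_pos: [0.4738, -0.228, 0.404]
orientation: [0.111, 0.994, 0.001, -0.001]
wrist_force: [-0.1, 0.2, -0.2]
opening: 0.0939
finger_force: 0.0
```

```bash

python3 -m inch '[{"travel":[0.6,-0.4,-5],"yaw":0.008},{"travel":[0.6,-0.5,-5],"yaw":0},{"travel":[0,0,-4],"yaw":0},{"travel":[0,0,-3],"yaw":0},{"travel":[0,0,-0.9],"yaw":0}]'
python3 -m inch '[{"travel":[0,0,0],"yaw":0},{"travel":[0,0,0],"yaw":0},{"travel":[0,0,0],"yaw":0},{"travel":[0,0,0],"yaw":0},{"travel":[0,0,0],"yaw":0}]' 1 50
python3 -m inch '[{"travel":[0,0,0],"yaw":0},{"travel":[0,0,0],"yaw":0},{"travel":[0,0,0],"yaw":0},{"travel":[0,0,0],"yaw":0},{"travel":[0,0,0],"yaw":0}]' 1 50
```

```text
time_s: 2.85
tool_pos: [0.4851, -0.2353, 0.2239]
orientation: [0.106, 0.994, 0.001, -0.002]
wrist_force: [-0.2, 0.2, 0.0]
opening: 0.0941
finger_force: 0.0
time_s: 3.48
tool_pos: [0.486, -0.2373, 0.226]
orientation: [0.107, 0.994, -0.0, 0.0]
wrist_force: [-0.1, 0.1, -0.1]
opening: 0.0476
finger_force: 0.0
time_s: 4.1
tool_pos: [0.486, -0.2373, 0.2256]
orientation: [0.107, 0.994, 0.0, -0.0]
wrist_force: [-0.4, 0.5, -0.4]
opening: 0.0197
finger_force: 50.0
```

```bash

python3 -m inch '[{"travel":[0,0,2],"yaw":0},{"travel":[0,0,3],"yaw":0},{"travel":[-1,1,0],"yaw":-0.17},{"travel":[-1,2,0],"yaw":-0.17},{"travel":[-1,2,0],"yaw":-0.17}]'
python3 -m inch '[{"travel":[-1,2,0],"yaw":-0.17},{"travel":[-1,2,0],"yaw":-0.17},{"travel":[-1,2,0],"yaw":-0.17},{"travel":[-1,1,0],"yaw":-0.17},{"travel":[-0.2,0.6,0],"yaw":-0.17}]'
python3 -m inch '[{"travel":[0,0,0],"yaw":-0.167},{"travel":[0,0,0],"yaw":0},{"travel":[0,0,0],"yaw":0}]'
python3 - <<'E'
from h import *
o=get_obs();print(o["tool_pos"],R.from_quat(o["orientation"]).as_matrix()[:,1])
p,d,m=snap("top","top2"); a=p[190:310,240:440][:,:,::-1]; cv2.imwrite("pics/crop2.png",cv2.resize(a,None,fx=4,fy=4,interpolation=cv2.INTER_CUBIC))
E
```

```text
time_s: 4.72
tool_pos: [0.4555, -0.1867, 0.2753]
orientation: [0.357, 0.934, 0.0, -0.0]
wrist_force: [-0.7, -0.2, -1.2]
opening: 0.0199
finger_force: 50.0
time_s: 5.35
tool_pos: [0.4132, -0.1105, 0.2753]
orientation: [0.71, 0.704, -0.0, -0.0]
wrist_force: [-0.4, 0.1, -1.1]
opening: 0.0196
finger_force: 50.0
time_s: 5.72
tool_pos: [0.4139, -0.1112, 0.2755]
orientation: [0.764, 0.645, -0.0, -0.0]
wrist_force: [-0.1, -0.1, -1.2]
opening: 0.0193
finger_force: 50.0
[ 0.4138763  -0.11124706  0.27553119] [ 9.85965545e-01 -1.66948600e-01 -3.30263470e-04]
```

View pics/crop2.png

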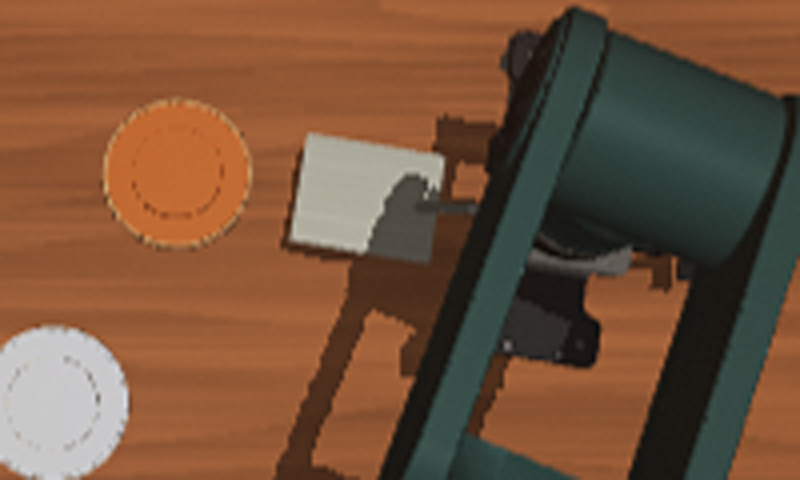

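Crop 2: the front blade corners are at crop (309,133) and (290,243), and orange is centred at (178,173). Next I'll check the blade's tilt from depth.

```bash
python3 - <<'E'
from h import *
f=np.load("pics/top2.npz"); d=f["d"];m={k:f[k] for k in("fx","fy","cx","cy","rvec","tvec")}
W=cloud(d,m)
M=np.zeros((420,560),np.uint8); c=np.array([(313,139),(430,160),(425,250),(297,238)])/4+[240,190]
cv2.fillPoly(M,[c.astype(np.int32)],1); q=W[(M>0)]; q=q[(q[:,2]<.08)]
u=np.array([.170,.985]); s=(q[:,:2]-[.414,-.111])@u; t=(q[:,:2]-[.414,-.111])@[.985,-.17]
A=np.c_[s,t,np.ones(len(s))]; k,*_=np.linalg.lstsq(A,q[:,2],rcond=None)
print(len(q),"slopes",k,"z at tip .132:",k[0]*.132+k[2],"rear",k[0]*.05+k[2],"resid",np.std(A@k-q[:,2]))
z=k[0]*.132+k[2]
F=ray(m,np.array([(309,133),(290,243)])/4+[240,190],z); print(F,(F.mean(0)[:2]-[.4139,-.1112])@u,(F.mean(0)[:2]-[.4139,-.1112])@[.985,-.17])
C=ray(m,np.array([(178,173)])/4+[240,190],.012);print(C)
E
```

```text
776 slopes [-0.00873745 -0.00956315  0.05256443] z at tip .132: 0.05141108925667652 rear 0.0521275602457651 resid 0.0021779260299989297
[[0.47093649 0.01144752 0.05141109]
 [0.40009467 0.02413407 0.05141109]] 0.13073058191684483 -0.000637088712101469
[[0.44911494 0.09651272 0.012     ]]
```

The blade is level. Its underside meets the desk at TCP z ≈ 0.2256. The tip is 131 mm ahead of the grip, 29 mm short of the rim and in line with it. Lower to 1 mm above the desk and slip it in.

```bash

python3 -m inch '[{"travel":[0,0,-2.5],"yaw":0},{"travel":[0,0,-1.5],"yaw":0},{"travel":[0,0,-0.9],"yaw":0},{"travel":[0,0,0],"yaw":0},{"travel":[0,0,0],"yaw":0}]'
python3 -m inch '[{"travel":[0.17,1,0],"yaw":0},{"travel":[0.17,1,0],"yaw":0},{"travel":[0.13,0.8,0],"yaw":0},{"travel":[0.1,0.6,0],"yaw":0},{"travel":[0.1,0.6,0],"yaw":0}]'
python3 -m inch '[{"travel":[0.1,0.54,0],"yaw":0},{"travel":[0,0,0],"yaw":0}]'
python3 - <<'E'
from h import *
o=get_obs();print(o["tool_pos"],o["wrist_force"])
p,d,m=snap("top","top3"); a=p[190:310,240:340][:,:,::-1]; a=cv2.resize(a,None,fx=4,fy=4,interpolation=cv2.INTER_CUBIC)
p,d,m=snap("scene","scene3"); b=p[120:240,200:300][:,:,::-1]; b=cv2.resize(b,None,fx=4,fy=4,interpolation=cv2.INTER_CUBIC)
cv2.imwrite("pics/crop3.png",np.hstack([a,b]))
E
```

```text
time_s: 6.4
tool_pos: [0.4142, -0.1114, 0.2272]
orientation: [0.765, 0.645, 0.0, 0.0]
wrist_force: [-0.2, 0.5, -1.4]
opening: 0.0192
finger_force: 50.0
time_s: 7.02
tool_pos: [0.4207, -0.0707, 0.2267]
orientation: [0.764, 0.645, 0.0, 0.0]
wrist_force: [0.2, 0.2, -1.1]
opening: 0.0195
finger_force: 50.0
time_s: 7.28
tool_pos: [0.4217, -0.0655, 0.2267]
orientation: [0.764, 0.645, -0.0, 0.0]
wrist_force: [-0.1, -0.4, -1.1]
opening: 0.0198
finger_force: 50.0
[ 0.42168947 -0.06553231  0.22667524] [-0.14507866 -0.40018472 -1.0866439 ]
```

View pics/crop3.png

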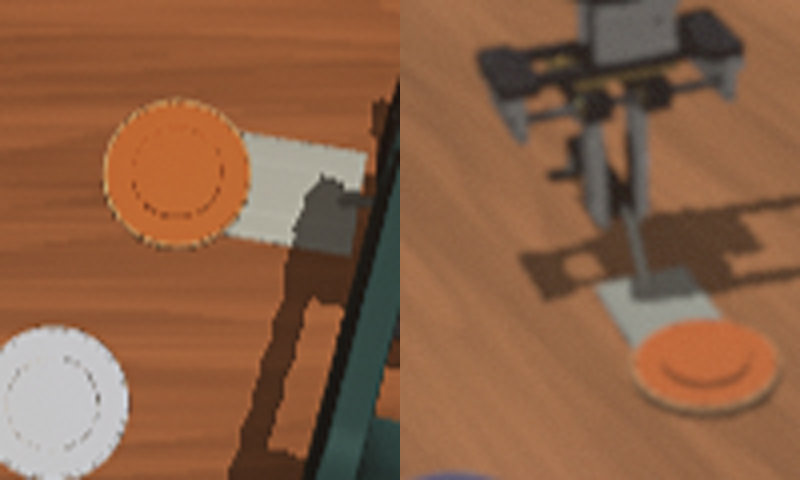

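The blade is under the rim and the coaster has not moved, still at crop (178,173). Now start the tipping arc.

```bash

python3 -m inch '[{"travel":[0,0,0.3],"yaw":0},{"travel":[0.02,0.12,0.6],"yaw":0},{"travel":[0.03,0.2,0.6],"yaw":0},{"travel":[0.04,0.22,0.6],"yaw":0},{"travel":[0.06,0.36,0.85],"yaw":0}]'
python3 -m inch '[{"travel":[0.06,0.36,0.85],"yaw":0},{"travel":[0,0,0],"yaw":0}]'
python3 - <<'E'
from h import *
o=get_obs();print(o["tool_pos"],o["wrist_force"])
p,d,m=snap("top","top4"); a=p[190:310,240:340][:,:,::-1]; a=cv2.resize(a,None,fx=4,fy=4,interpolation=cv2.INTER_CUBIC)
p,d,m=snap("scene","scene4"); b=p[120:240,200:300][:,:,::-1]; b=cv2.resize(b,None,fx=4,fy=4,interpolation=cv2.INTER_CUBIC)
cv2.imwrite("pics/crop4.png",np.hstack([a,b]))
E
```

```text
time_s: 8.0
tool_pos: [0.4231, -0.0567, 0.2567]
orientation: [0.765, 0.644, -0.0, -0.0]
wrist_force: [0.3, -0.4, -1.8]
opening: 0.0192
finger_force: 50.0
time_s: 8.25
tool_pos: [0.4241, -0.053, 0.2658]
orientation: [0.764, 0.645, 0.001, 0.001]
wrist_force: [-0.1, 0.1, -1.5]
opening: 0.0195
finger_force: 50.0
[ 0.42413038 -0.05301098  0.26579717] [-0.1319004   0.08720974 -1.50114603]
```

View pics/crop4.png

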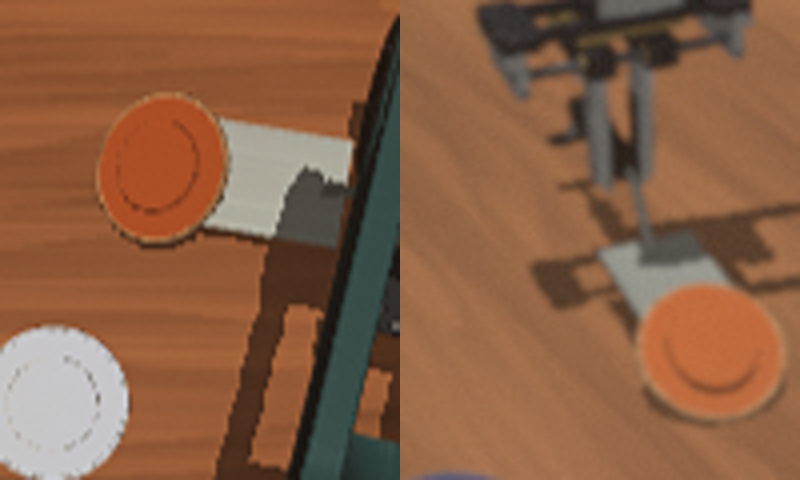

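The coaster is tilting cleanly: the disc is at crop (163,168) in the top view, with the blade still under its rim. I'll continue to about 50° and measure tilt and pivot from depth.

```bash
cat >> h.py <<'E'
def tilt(name,p,d,m):
    hsv=cv2.cvtColor(p,cv2.COLOR_RGB2HSV); W=cloud(d,m)
    k=(hsv[...,0]>5)&(hsv[...,0]<14)&(hsv[...,1]>185)&(hsv[...,2]>90)&(d>0)&(np.hypot(W[...,0]-.45,W[...,1]-.12)<.12)&(W[...,2]>.004)
    q=W[k]; c=np.median(q,0); q=q[np.linalg.norm(q-c,axis=1)<.065]; c=q.mean(0); n=np.linalg.svd(q-c)[2][2]; n*=np.sign(n[2])
    u=np.array([.168,.986]); s=(q[:,:2]-[.450,.097])@u
    print(name,len(q),"tilt",np.degrees(np.arccos(n[2])),"n",n.round(2),"c",c.round(4),"s",np.percentile(s,[1,50,99]).round(4),"z",np.percentile(q[:,2],[1,99]).round(4))
E
python3 - <<'E'
from h import *
f=np.load("pics/top4.npz");tilt("top",f["p"],f["d"],f)
f=np.load("pics/scene4.npz");tilt("scene",f["p"],f["d"],f)
E
python3 -m inch '[{"travel":[0.08,0.4,0.6],"yaw":0},{"travel":[0.08,0.45,0.6],"yaw":0},{"travel":[0.08,0.5,0.55],"yaw":0},{"travel":[0.07,0.45,0.4],"yaw":0},{"travel":[0,0,0],"yaw":0}]'
python3 - <<'E'
from h import *
o=get_obs();print(o["tool_pos"],o["wrist_force"])
tilt("top",*snap("top","top5")); tilt("scene",*snap("scene","scene5"))
E
```

```text
top 817 tilt 29.74465001632125 n [0.08 0.49 0.87] c [0.4517 0.1086 0.033 ] s [-0.0252  0.0115  0.0505] z [0.0075 0.0524]
time_s: 8.98
tool_pos: [0.427, -0.0349, 0.2867]
orientation: [0.764, 0.645, 0.0, 0.0]
wrist_force: [-0.5, -0.5, -1.2]
opening: 0.0194
finger_force: 50.0
[ 0.42703847 -0.03489823  0.28673763] [-0.4866401  -0.50413912 -1.2425285 ]
top 607 tilt 47.9574542033484 n [0.12 0.73 0.67] c [0.453  0.1209 0.0467] s [-0.0037  0.0237  0.0536] z [0.0099 0.0745]
  return _methods._mean(a, axis=axis, dtype=dtype,
  ret = um.true_divide(
h.py:27: RuntimeWarning: Mean of empty slice.
  q=W[k]; c=np.median(q,0); q=q[np.linalg.norm(q-c,axis=1)<.065]; c=q.mean(0); n=np.linalg.svd(q-c)[2][2]; n*=np.sign(n[2])
Traceback (most recent call last):
  File "h.py", line 29, in tilt
    print(name,len(q),"tilt",np.degrees(np.arccos(n[2])),"n",n.round(2),"c",c.round(4),"s",np.percentile(s,[1,50,99]).round(4),"z",np.percentile(q[:,2],[1,99]).round(4))
                                                                                           ~~~~~~~~~~~~~^^^^^^^^^^^^^
IndexError: index -1 is out of bounds for axis 0 with size 0
  return _methods._mean(a, axis=axis, dtype=dtype,
  ret = um.true_divide(
h.py:27: RuntimeWarning: Mean of empty slice.
  q=W[k]; c=np.median(q,0); q=q[np.linalg.norm(q-c,axis=1)<.065]; c=q.mean(0); n=np.linalg.svd(q-c)[2][2]; n*=np.sign(n[2])
Traceback (most recent call last):
  File "h.py", line 29, in tilt
    print(name,len(q),"tilt",np.degrees(np.arccos(n[2])),"n",n.round(2),"c",c.round(4),"s",np.percentile(s,[1,50,99]).round(4),"z",np.percentile(q[:,2],[1,99]).round(4))
                                                                                           ~~~~~~~~~~~~~^^^^^^^^^^^^^
IndexError: index -1 is out of bounds for axis 0 with size 0
```

Tilt is 48°, as planned, with no slip of the pivot. Continue to about 75°.

```bash

python3 -m inch '[{"travel":[0.1,0.56,0.45],"yaw":0},{"travel":[0.1,0.56,0.44],"yaw":0},{"travel":[0.11,0.64,0.33],"yaw":0},{"travel":[0.11,0.64,0.28],"yaw":0},{"travel":[0.12,0.69,0.22],"yaw":0}]'
python3 -m inch '[{"travel":[0,0,0],"yaw":0}]'
python3 - <<'E'
from h import *
o=get_obs();print(o["tool_pos"],o["wrist_force"])
p,d,m=snap("top","top6"); a=p[190:310,230:330][:,:,::-1]; a=cv2.resize(a,None,fx=4,fy=4,interpolation=cv2.INTER_CUBIC)
p2,d2,m2=snap("scene","scene6"); b=p2[120:240,200:300][:,:,::-1]; b=cv2.resize(b,None,fx=4,fy=4,interpolation=cv2.INTER_CUBIC)
cv2.imwrite("pics/crop6.png",np.hstack([a,b]))
tilt("top",p,d,m)
E
```

```text
time_s: 9.7
tool_pos: [0.4324, -0.0038, 0.3037]
orientation: [0.765, 0.645, 0.0, 0.0]
wrist_force: [0.1, -0.8, -1.2]
opening: 0.0197
finger_force: 50.0
time_s: 9.82
tool_pos: [0.4324, -0.0038, 0.3036]
orientation: [0.764, 0.645, 0.0, 0.0]
wrist_force: [-0.5, -0.5, -1.8]
opening: 0.0197
finger_force: 50.0
[ 0.43237807 -0.00379364  0.30362744] [-0.48079922 -0.45873852 -1.83767641]
top 69 tilt 70.59245689350566 n [0.15 0.93 0.33] c [0.4555 0.1373 0.0745] s [0.0344 0.0407 0.0469] z [0.0577 0.0862]
```

View pics/crop6.png

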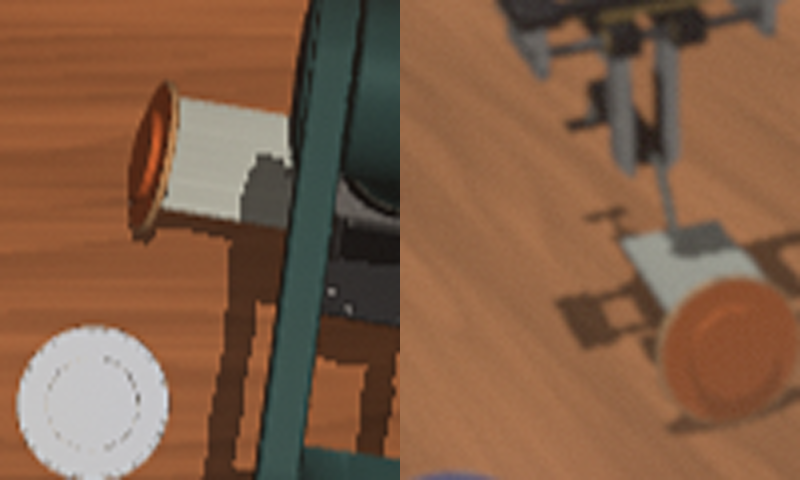

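It stands at about 73°, with the disc edge at crop (155,160) and the blade behind it. Push on gently, slightly higher so the pad clears the blade, until it goes over its edge.

```bash

python3 -m inch '[{"travel":[0.08,0.45,0.2],"yaw":0},{"travel":[0.07,0.4,0.2],"yaw":0},{"travel":[0.07,0.4,0.15],"yaw":0},{"travel":[0.05,0.3,0.05],"yaw":0},{"travel":[0.05,0.3,0],"yaw":0}]'
python3 -m inch '[{"travel":[0.05,0.28,0],"yaw":0},{"travel":[0.05,0.28,0],"yaw":0},{"travel":[0.05,0.25,0],"yaw":0},{"travel":[0,0,0],"yaw":0},{"travel":[0,0,0],"yaw":0}]'
python3 - <<'E'
from h import *
o=get_obs();print(o["tool_pos"],o["wrist_force"])
p,d,m=snap("top","top7"); a=p[190:310,230:330][:,:,::-1]; a=cv2.resize(a,None,fx=4,fy=4,interpolation=cv2.INTER_CUBIC)
p2,d2,m2=snap("scene","scene7"); b=p2[120:240,200:300][:,:,::-1]; b=cv2.resize(b,None,fx=4,fy=4,interpolation=cv2.INTER_CUBIC)
cv2.imwrite("pics/crop7.png",np.hstack([a,b]))
E
```

```text
time_s: 10.55
tool_pos: [0.4355, 0.0144, 0.3095]
orientation: [0.765, 0.645, 0.0, 0.0]
wrist_force: [0.1, 0.5, -0.9]
opening: 0.0196
finger_force: 50.0
time_s: 11.18
tool_pos: [0.4369, 0.0223, 0.3094]
orientation: [0.765, 0.645, -0.0, 0.0]
wrist_force: [0.1, -0.2, -0.5]
opening: 0.0198
finger_force: 50.0
[0.43694353 0.0222507  0.30939237] [ 0.0803476  -0.18291521 -0.51888056]
```

View pics/crop7.png

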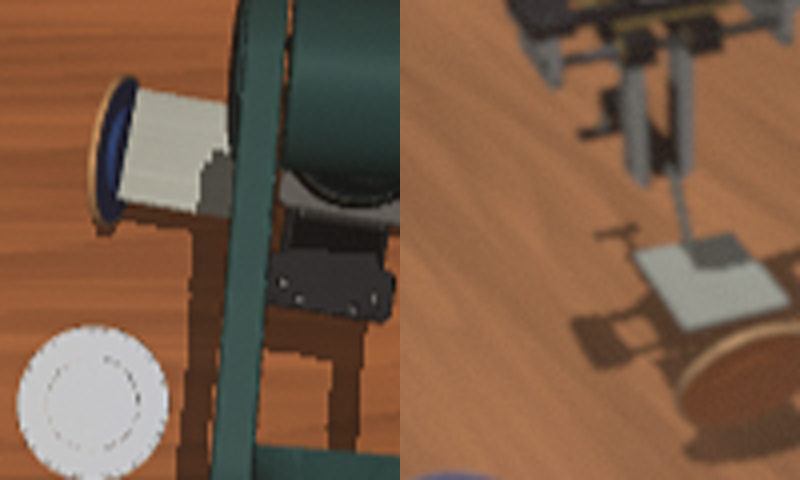

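It has passed vertical and is going over, blue side facing the blade (crop (120,150)). Let it settle, then retreat.

```bash

python3 -m inch '[{"travel":[0,0,0],"yaw":0},{"travel":[0,0,0],"yaw":0},{"travel":[0,0,0],"yaw":0},{"travel":[0,0,0],"yaw":0},{"travel":[0,0,0],"yaw":0}]'
python3 -m inch '[{"travel":[-0.17,-1,0],"yaw":0},{"travel":[-0.34,-2,0],"yaw":0},{"travel":[-0.51,-3,0],"yaw":0},{"travel":[-0.51,-3,0],"yaw":0},{"travel":[-0.34,-2,0],"yaw":0}]'
python3 -m inch '[{"travel":[0,0,0],"yaw":0},{"travel":[0,0,0],"yaw":0}]'
python3 - <<'E'
from h import *
o=get_obs();print(o["tool_pos"],o["wrist_force"])
p,d,m=snap("top","top8"); a=p[120:320,160:360][:,:,::-1]; a=cv2.resize(a,None,fx=2,fy=2,interpolation=cv2.INTER_CUBIC)
p2,d2,m2=snap("scene","scene8"); b=p2[120:320,180:380][:,:,::-1]; b=cv2.resize(b,None,fx=2,fy=2,interpolation=cv2.INTER_CUBIC)
cv2.imwrite("pics/crop8.png",np.hstack([a,b]))
E
```

```text
time_s: 11.9
tool_pos: [0.4369, 0.0223, 0.3094]
orientation: [0.765, 0.645, 0.0, 0.0]
wrist_force: [0.2, -0.4, -2.1]
opening: 0.0196
finger_force: 50.0
time_s: 12.52
tool_pos: [0.4178, -0.0894, 0.3095]
orientation: [0.765, 0.644, -0.0, 0.0]
wrist_force: [0.5, 0.1, -2.0]
opening: 0.0196
finger_force: 50.0
time_s: 12.78
tool_pos: [0.4182, -0.0876, 0.3094]
orientation: [0.765, 0.644, 0.0, -0.0]
wrist_force: [-0.3, -0.3, -1.3]
opening: 0.0193
finger_force: 50.0
[ 0.41819406 -0.08764605  0.30941474] [-0.28666904 -0.25289438 -1.25470965]
```

View pics/crop8.png

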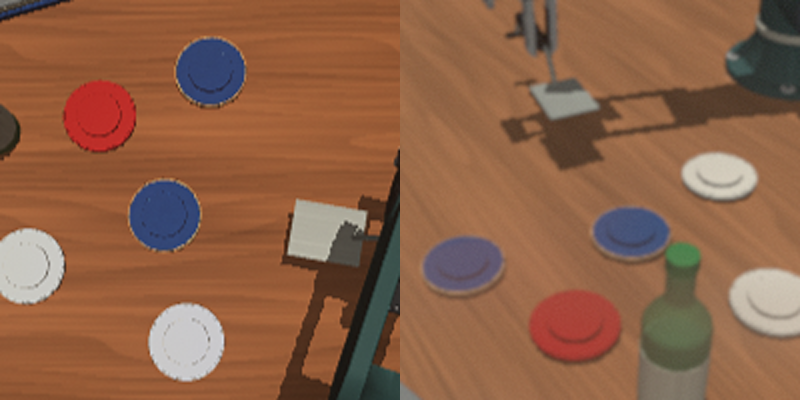

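The coaster now lies flat with blue up, at crop (165,215), and the others are where they were. Set the spatula down.

```bash

python3 -m inch '[{"travel":[0,0,-3],"yaw":0},{"travel":[0,0,-3],"yaw":0},{"travel":[0,0,-1.5],"yaw":0},{"travel":[0,0,-0.5],"yaw":0},{"travel":[0,0,-0.2],"yaw":0}]'
python3 -m inch '[{"travel":[0,0,-0.1],"yaw":0},{"travel":[0,0,-0.05],"yaw":0},{"travel":[0,0,0],"yaw":0},{"travel":[0,0,0],"yaw":0}]'
```

```text
time_s: 13.5
tool_pos: [0.4187, -0.0877, 0.228]
orientation: [0.764, 0.645, 0.0, 0.001]
wrist_force: [-0.4, -0.5, -1.0]
opening: 0.0196
finger_force: 50.0
time_s: 14.0
tool_pos: [0.4183, -0.0878, 0.2261]
orientation: [0.765, 0.645, 0.0, 0.0]
wrist_force: [-0.1, 0.2, -1.2]
opening: 0.0196
finger_force: 50.0
```

Still carrying its weight (-1.2 N), so ease down a little further until it stands, then release.

```bash

python3 -m inch '[{"travel":[0,0,-0.04],"yaw":0},{"travel":[0,0,0],"yaw":0},{"travel":[0,0,-0.03],"yaw":0},{"travel":[0,0,0],"yaw":0},{"travel":[0,0,0],"yaw":0}]'
python3 -m inch '[{"travel":[0,0,0],"yaw":0},{"travel":[0,0,0],"yaw":0},{"travel":[0,0,0],"yaw":0},{"travel":[0,0,0],"yaw":0},{"travel":[0,0,0],"yaw":0}]' -1
python3 -m inch '[{"travel":[0,0,0],"yaw":0},{"travel":[0,0,0],"yaw":0},{"travel":[0,0,0],"yaw":0},{"travel":[0,0,0],"yaw":0},{"travel":[0,0,0],"yaw":0}]'
python3 -m inch '[{"travel":[0,0,1],"yaw":0},{"travel":[0,0,3],"yaw":0},{"travel":[0,0,5],"yaw":0},{"travel":[0,0,5],"yaw":0},{"travel":[0,0,4],"yaw":0}]'
python3 -m inch '[{"travel":[-1,-5,0],"yaw":0},{"travel":[-1,-5,0],"yaw":0},{"travel":[-1,-5,0],"yaw":0},{"travel":[0,-3,0],"yaw":0},{"travel":[0,0,0],"yaw":0}]'
python3 - <<'E'
from h import *
p,d,m=snap("top","top9"); a=p[120:320,160:400][:,:,::-1]; a=cv2.resize(a,None,fx=1.6,fy=2,interpolation=cv2.INTER_CUBIC)
p2,d2,m2=snap("scene","scene9"); b=p2[100:300,160:360][:,:,::-1]; b=cv2.resize(b,None,fx=2,fy=2,interpolation=cv2.INTER_CUBIC)
cv2.imwrite("pics/crop9.png",np.hstack([a,b]))
E
```

```text
time_s: 14.62
tool_pos: [0.4183, -0.0878, 0.2253]
orientation: [0.765, 0.645, 0.0, 0.0]
wrist_force: [0.3, -0.9, -0.6]
opening: 0.0194
finger_force: 50.0
time_s: 15.25
tool_pos: [0.4182, -0.0877, 0.2252]
orientation: [0.765, 0.645, 0.0, 0.0]
wrist_force: [-0.1, 0.1, -0.7]
opening: 0.066
finger_force: 0.0
time_s: 15.88
tool_pos: [0.4183, -0.0877, 0.2252]
orientation: [0.765, 0.645, 0.0, 0.0]
wrist_force: [0.7, 0.3, 0.4]
opening: 0.0938
finger_force: 0.0
time_s: 16.5
tool_pos: [0.418, -0.0876, 0.4084]
orientation: [0.765, 0.645, 0.001, 0.001]
wrist_force: [0.5, 0.0, 0.3]
opening: 0.0937
finger_force: 0.0
time_s: 17.12
tool_pos: [0.3879, -0.2692, 0.4055]
orientation: [0.766, 0.643, 0.0, 0.0]
wrist_force: [0.8, 0.2, -0.5]
opening: 0.0939
finger_force: 0.0
```

View pics/crop9.png

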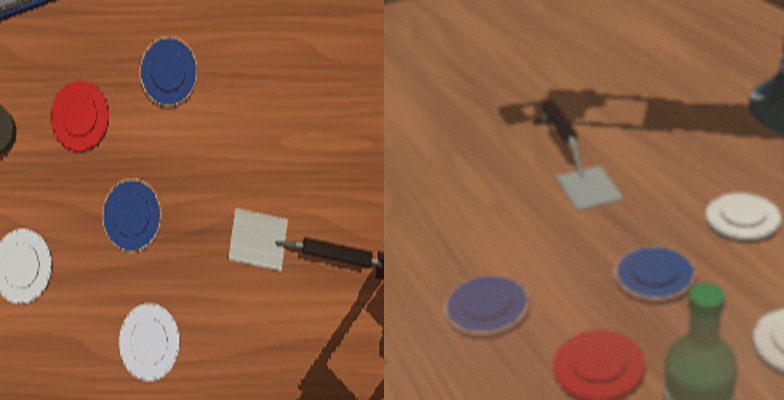

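The spatula stands on its blade and heel (blade at crop (258,240)). Both coasters show blue and the robot is clear.

```bash
python3 -c "
from cell import *
print(close_job())"
```

```text
the job is handed in; nothing more can be done
None
```

I tipped the orange coaster over with the spatula and it now lies flat, blue side up; the spatula stands back on its blade and heel, the other coaster and the bottle were left alone, and I handed the job in at about 17 s.

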